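# Tip the filter carton over onto its cork panel

## Task

Clear a landing place and tip the tall filter carton over: first, without picking it up, push the glass jar with the wooden lid aside so that it stands wholly off the cork panel, then push the tall carton near its top so that it topples over the panel and comes to rest flat on its broad face (label side up) with its whole outline inside the steel border. Nothing may be picked up, the jar must stay upright, and everything else on the ledge stays where it is.

Things in the scene. Friction and masses are not known exactly. Their poses are not given: they have to be found in the camera images.
- panel: cork panel with a 4 mm steel border, set flush in the black ledge (no step to feel): 240 mm along its own x by 150 mm along its own y over the border. Fixed during a run; origin at its centre on the ledge surface, z up. Its -x end is the one where the tall carton stands; its y axis points roughly away from the robot.
- carton: tall rigid paper carton, 50 mm thick (own x), 84 wide (y), 170 tall (z), 0.2 kg, evenly filled, standing across the panel's -x end, its foot 10 to 35 mm over the border. Origin: centre of its underside; x points along the panel's x within 0.1 rad; brown label with round emblem on the -x face. Pushed to +x near the top it pivots on its lower +x edge and falls beyond 16 degrees; pushed low it slides.
- jar: squat round glass jar of coffee beans with a bamboo screw lid, 68 mm in diameter, 80 mm tall with the lid (lid 66 mm in diameter, top 16 mm), about 0.35 kg, standing on the panel. Origin at the centre of its underside, z up. It slides when pushed below about 25 mm height.
- foot_l (a point): a corner of the tall carton's back face (the broad face on its +x side, which lies against the panel once it has been tipped forward): lower end (z = 0), +y side; at (25, 42, 0) mm in the carton's frame
- foot_r (a point): a corner of the tall carton's back face (the broad face on its +x side, which lies against the panel once it has been tipped forward): lower end (z = 0), -y side; at (25, -42, 0) mm in the carton's frame
- head_l (a point): a corner of the tall carton's back face (the broad face on its +x side, which lies against the panel once it has been tipped forward): upper end, +y side; at (25, 42, 170) mm in the carton's frame
- head_r (a point): a corner of the tall carton's back face (the broad face on its +x side, which lies against the panel once it has been tipped forward): upper end, -y side; at (25, -42, 170) mm in the carton's frame
- short_carton: bystander: a shorter paper carton of the same make, 50 x 84 x 100 mm tall, standing to the far left. Origin at the centre of its underside
- tamper: bystander: coffee tamper standing on its 58 mm round steel base, wooden handle up, 85 mm tall, on the far side of the panel near the tall carton. Origin at the centre of its underside
- saucer: bystander: teal ceramic saucer, 110 mm in diameter, 14 mm high, beyond the panel's +x end. Origin at the centre of its underside
- cup: bystander: teal ceramic cup, 64 mm in diameter without its handle, 55 mm tall, standing on the saucer. Origin at the centre of its underside
- pitcher: bystander: steel milk pitcher with a handle, 76 mm in diameter, 95 mm tall, on the left. Origin at the centre of its underside
- knock_box: bystander: open square aluminium knock box, 150 x 150 x 100 mm, with a rubber bar across, on the right. Origin at the centre of its underside
There are look-alikes about, which are no part of the job. What is shaped like the carton but black is not meant.

How it is judged:
By the outcome, as a careful person would: the job done as asked, in the order asked, and still so for the second after the job is handed in, with the robot touching nothing.
It also fails if it takes over 48 s, if anything falls off the work surface, if the arm or the gripper's body presses on something with over 40 N, if the wrist force passes 120 N, or if a joint passes its speed limit or range.

## Robot

A 7-joint arm with a two-finger parallel gripper is mounted at the origin on the work surface. World frame = base frame: x ahead of the robot, y to its left, z up, the work surface at z = 0. Lengths are in mm, angles in rad, forces in N, time in s.
With the tool pointing down it reaches from about 425 to 875 mm from the base axis. Payload 4.7 kg.
Tool frame: the origin (TCP) lies at the very end of the fingers, on their centre line; the grasp point (between the pads) lies 19 mm behind it; z points along the fingers, y is the line along which they close (so a half turn about z gives the same grasp; the last joint's range is limited). The gripper opens to 87 mm and grips with 3 to 60 N. Pads are 19 mm wide; open, the fingers measure 117 mm over their backs; the gripper's body (75 mm by 190 mm) begins 51 mm behind the grasp point.
Start: joints at [-1.177, 0.321, -0.07, 1.45, 0.023, 1.371, -0.057], TCP at [241.006, 603.69, 222.587] pointing down, gripper open.
Joint ranges: [-2.86, 2.86], [-0.3, 2.09], [-1.38, 1.24], [0.06, 2.45], [-1.56, 4.7], [0.09, 2.05], [-2.69, 2.69]. Speed limits (rad/s): [2.57, 2.57, 3.14, 3.14, 3.14, 3.14, 3.14].

## Interface

Orientations are given as a rotation vector (axis times angle).
In Python, from rig import sense, camera, finish_job gives the robot as it stands. The module is installed in compiled form; this text tells all that it offers.
- The arm moves only by the shell command python3 -m creep 'ROWS' [FORCE]. ROWS is JSON, a list that holds one entry, the list of rows, each a list of 7 numbers: the opening in per cent of the stroke, from 0 (shut) to 100 (fully open), then the shift along the tool's x, y, z in m, then the turn, a rotation vector about the tool's x, y, z in degrees. A call has 1 to 5 rows; each row is the pose to reach, as a shift and turn from the pose commanded when the call began, along the tool's axes at that moment; what a row does not reach only later rows make up. A row lasts 1/12 s, in which the tool goes at most 41.7 mm and 7.16 degrees, less where a joint would pass 70% of its speed; a pose out of reach is approached as far as the arm can. A call with a gripper value outside its range is refused whole. The fingers move at their own pace and stop on an object; FORCE is the grip in N (left out, the last holds). Time passes only in rows, so rows that repeat a pose let the fingers close. It gives the time, the measured TCP pose, the force, the opening and the grip force at its end, in the units of the state.
- sense(): the state, without advancing time (a new reading comes with each control period).
- camera(name): name is "side" or "top"; returns a dict with "color" (384x512x3 uint8, blue, green, red), "camera_matrix" (3x3 intrinsics, pixels), "R" (3x3) and "t" (3): a world point X has camera coordinates R X + t. Camera axes: x right, y down, z forward; pixel columns grow to the right and rows downward; lengths in mm; the calibration is good to about 2 mm. A picture is of the moment at which its call begins. There is no depth.
- finish_job(): hands the job in; it is judged then, once.
The state is a dict: "t": time; "joint_pos": joint angles; "qd": joint speeds; "effort": joint torques, N m; "eef_pos": TCP position; "orientation": TCP orientation; "wrist_force": force on the tool from outside, world axes, zero at the start; "ft_torque": the same for the moment, N m; "opening": opening from 0.0 (shut) to 1.0 (fully open); "finger_force": force on a finger pad.
Only numpy, scipy, OpenCV 4.12 (cv2) and the standard library are available. Lean on these libraries where they do the work, as an engineer would, in place of code of your own. Each camera call takes 0.05 s, during which the arm holds its last target. There are 200 camera calls.

## Working session

There is one attempt and no reset: what is moved stays moved. The work goes in short steps, Python scripts to look and compute and a shell command to move; the robot and the scene stay as the last step left them, time stands still between calls to the robot, and variables do not carry over. Pictures are saved under pics/ and viewed, at most 10 in all, crops included, and the job is handed in when it is done.

```bash
mkdir -p pics; cat > h.py <<'E'
import numpy as np, cv2
from rig import sense, camera, finish_job
from scipy.spatial.transform import Rotation as Rn
def ray(c,px,z=0.):
    K,R,t=(np.array(c[k],float) for k in("camera_matrix","R","t"))
    d=R.T@np.linalg.solve(K,[px[0],px[1],1.]); o=-R.T@t.ravel()
    return o+d*(z-o[2])/d[2]
def proj(c,X):
    K,R,t=(np.array(c[k],float) for k in("camera_matrix","R","t"))
    p=K@(R@np.array(X,float)+t.ravel()); return p[:2]/p[2]
E
python3 - <<'E'
from h import *
for n in("top","side"):
    c=camera(n); cv2.imwrite(f"pics/{n}0.png",cv2.resize(c["color"],(800,600),interpolation=cv2.INTER_CUBIC)); cv2.imwrite(f"pics/raw_{n}0.png",c["color"])
    R=np.array(c["R"]);print(n,np.array(c["camera_matrix"]).round(1).tolist(),(-R.T@np.array(c["t"]).ravel()).round(),R.round(2).tolist())
s=sense();print(s["t"],s["eef_pos"],Rn.from_rotvec(s["orientation"]).as_matrix().round(3),s["opening"])
E
```

```text
top [[408.4, 0.0, 253.2], [0.0, 408.4, 198.3], [0.0, 0.0, 1.0]] [ 415.   23. 1361.] [[-0.02, -1.0, 0.01], [-0.99, 0.02, -0.1], [0.1, -0.01, -0.99]]
side [[456.4, 0.0, 252.4], [0.0, 456.4, 191.6], [0.0, 0.0, 1.0]] [-205. -933.  820.] [[0.79, -0.61, 0.01], [-0.3, -0.4, -0.86], [0.53, 0.68, -0.5]]
0.1 [240.84799686 603.18092431 221.55228603] [[-0.929  0.371 -0.001]
 [ 0.371  0.929 -0.002]
 [-0.    -0.002 -1.   ]] 0.9997468914070406
```

View pics/top0.png

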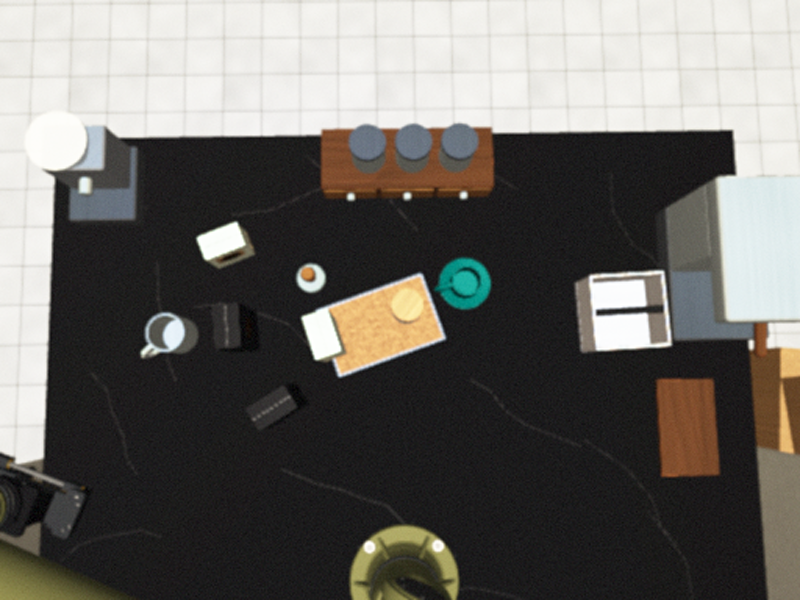

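View pics/side0.png

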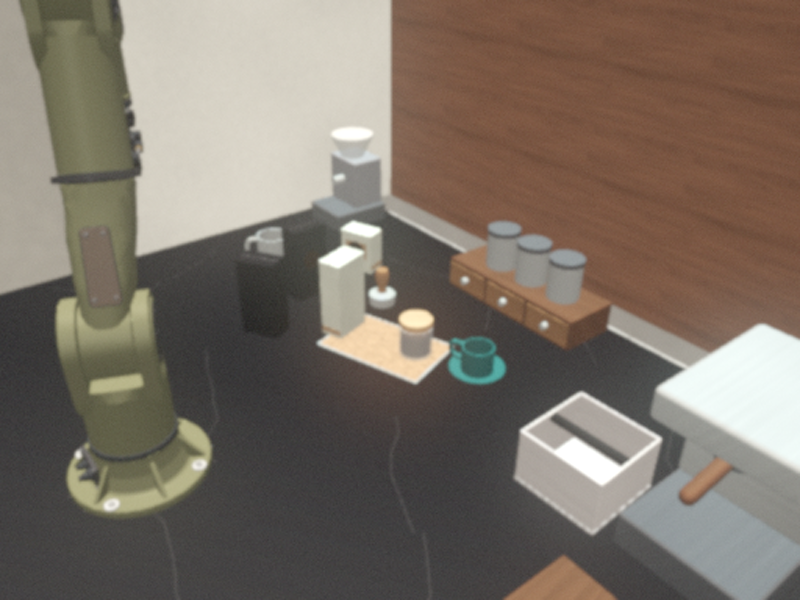

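Top view (800-wide pixels): the candidates for the carton are white (322,335), white (225,244) and black (230,327) and (272,407). The white one at (322,335) fits because it is tall and stands on the cork's end; the one at (225,244) is the short bystander, and black is excluded. Candidates for the jar are the bamboo-lidded one on the cork (407,305) and three grey-lidded ones on the rack (367–460,145); the bamboo lid on the panel fits. The side view agrees: tall carton (342,290), jar (416,333), tamper (382,290).

```bash
python3 - <<'E'
from h import *
T=camera("top"); im=T["color"]
s=4; x0,y0,x1,y1=120,140,325,255
crop=cv2.resize(im[y0:y1,x0:x1],None,fx=3.9,fy=3.9,interpolation=cv2.INTER_CUBIC)
hsv=cv2.cvtColor(im,cv2.COLOR_BGR2HSV)
# panel+contents silhouette, then subtract white carton
g=(im.max(2)>75).astype(np.uint8)
n,l,st,ce=cv2.connectedComponentsWithStats(g)
k=l[206,245]; print("panel comp",st[k])
h=cv2.convexHull(cv2.findContours((l==k).astype(np.uint8),0,2)[0][0])
ap=cv2.approxPolyDP(h,3,True)[:,0]; print("hull",ap.tolist())
w=((hsv[...,1]<60)&(hsv[...,2]>150)).astype(np.uint8)
w=cv2.morphologyEx(w,cv2.MORPH_OPEN,np.ones((5,5)))
n,l2,st2,ce2=cv2.connectedComponentsWithStats(w)
k2=l2[214,206]; print("white",st2[k2],ce2[k2])
r=cv2.minAreaRect(cv2.findContours((l2==k2).astype(np.uint8),0,2)[0][0]); B=cv2.boxPoints(r)
print("carton top px",B.round(1).tolist()); P=np.array([ray(T,b,170)[:2] for b in B]);print("world",P.round().tolist(),P.mean(0))
cv2.imwrite("pics/crop1.png",crop)
for p in ap: print(p, ray(T,p)[:2].round())
E
```

```text
panel comp [ 192  174   94   68 3818]
hull [[271, 176], [284, 217], [218, 241], [201, 230], [194, 201], [267, 174]]
white [194 197  24  33 555] [205.51891892 213.32612613]
carton top px [[191.8000030517578, 201.39999389648438], [209.1999969482422, 195.60000610351562], [219.0, 225.0], [201.60000610351562, 230.8000030517578]]
world [[532.0, 187.0], [548.0, 137.0], [461.0, 109.0], [445.0, 159.0]] [496.52945056 147.98779377]
[271 176] [630. -56.]
[284 217] [491. -96.]
[218 241] [415. 125.]
[201 230] [452. 181.]
[194 201] [549. 204.]
[267 174] [637. -42.]
```

View pics/crop1.png

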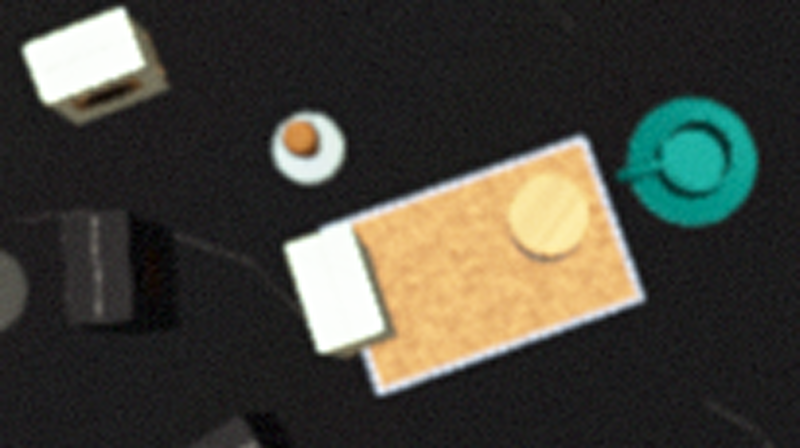

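The crop (3.9x, offset 120,140) confirms it. The tall white carton top (335,290) is across the cork's left end, and the bamboo-lidded jar is at (548,215). Panel corners are at (584,136), (645,298) and (379,395), with the saucer at (692,162) and the tamper at (309,148).

```bash
cat >> h.py <<'E'
def crop_px(x,y): return (np.array([x,y])+.5)/3.9+[120,140]-.5
E
python3 - <<'E'
from h import *
T=camera("top"); W=lambda x,y,z=0:ray(T,crop_px(x,y),z)[:2]
c1,c2,c3=W(584,136),W(645,298),W(379,395)
print("sizes",np.linalg.norm(c1-c2),np.linalg.norm(c2-c3))
ux=(c2-c3)/np.linalg.norm(c2-c3); uy=(c1-c2)/np.linalg.norm(c1-c2)
ang=np.mean([np.arctan2(*ux[::-1]),np.arctan2(*uy[::-1])-np.pi/2])
ux=np.array([np.cos(ang),np.sin(ang)]);uy=np.array([-ux[1],ux[0]])
C=(c1+c3)/2; print("panel C",C,"ang",ang,np.degrees(ang),"ux",ux,"uy",uy)
toP=lambda p:np.array([(p-C)@ux,(p-C)@uy]).round(1)
jar=W(548,215,80);tam=W(309,148,0);sau=W(692,162,14)
B=np.array([[191.8,201.4],[209.2,195.6],[219,225],[201.6,230.8]])
P=np.array([ray(T,b,170)[:2] for b in B])
ca=np.arctan2(*((P[1]-P[0]+P[2]-P[3])[::-1]))
for n,p in dict(jar=jar,tamper=tam,saucer=sau,carton=P.mean(0)).items(): print(n,p.round(),toP(p))
print("carton x ang",ca,"rel",ca-ang)
S=sense();print("joints",np.round(S["joint_pos"],2))
# side check: carton visible foot corner / jar lid in side view
Sd=camera("side")
print("side proj lid",(proj(Sd,[*jar,80])*800/512).round(), "carton top corners",[(proj(Sd,[*p,170])*800/512).round().tolist() for p in P],"panel c3",proj(Sd,[*c3,0])*800/512)
E
```

```text
sizes 149.36052933717573 241.2721535031869
panel C [525.21816371  39.15980714] ang -1.2371108441968393 -70.88123016234525 ux [ 0.32752744 -0.94484167] uy [0.94484167 0.32752744]
jar [558. -15.] [62.3 13. ]
tamper [628. 187.] [-106.   145.9]
saucer [ 609. -141.] [198.   19.8]
carton [497. 148.] [-112.2    8.5]
carton x ang -1.263910173395219 rel -0.026799329198379684
joints [-1.18  0.32 -0.07  1.45  0.02  1.37 -0.06]
side proj lid [415. 319.] carton top corners [[344.0, 245.0], [365.0, 251.0], [337.0, 268.0], [316.0, 261.0]] panel c3 [316.06860842 344.22567736]
```

Both views agree to within about a centimetre. The plan has two parts:
- **Jar:** push it along panel +y, to the far side, cradled between half-open fingertips with the tool tilted slightly back.
- **Carton:** tip it afterwards. Its pivot edge is already about 33 mm inside the border.

First I go over to the near side of the jar.

```bash
python3 -m creep '[[[45,-0.03,-0.03,0,0,0,0],[45,-0.059,-0.063,0,0,0,0],[45,-0.088,-0.094,0,0,0,0],[45,-0.118,-0.1255,0,0,0,0],[45,-0.118,-0.1255,0,0,0,0]]]' 20
python3 -m creep '[[[45,-0.03,-0.03,0,0,0,0],[45,-0.059,-0.063,0,0,0,0],[45,-0.088,-0.094,0,0,0,0],[45,-0.118,-0.1255,0,0,0,0],[45,-0.118,-0.1255,0,0,0,0]]]'
```

```text
t: 0.67
eef_pos: [308.9, 435.9, 222.7]
orientation: [0.607, 3.079, -0.005]
wrist_force: [1.0, -0.7, 0.1]
opening: 0.71
finger_force: 0.0
t: 1.08
eef_pos: [370.6, 275.7, 222.9]
orientation: [0.608, 3.08, -0.003]
wrist_force: [-0.1, -0.3, 0.6]
opening: 0.459
finger_force: 0.0
```

```bash
python3 -m creep '[[[45,-0.03,-0.03,0,0,0,0],[45,-0.059,-0.063,0,0,0,0],[45,-0.088,-0.094,0,0,0,0],[45,-0.118,-0.1255,0,0,0,0],[45,-0.118,-0.1255,0,0,0,0]]]'
python3 -m creep '[[[45,-0.03,-0.03,0,0,0,0],[45,-0.059,-0.063,0,0,0,0],[45,-0.088,-0.094,0,0,0,0],[45,-0.118,-0.1255,0,0,0,0],[45,-0.118,-0.1255,0,0,0,0]]]'
python3 -m creep '[[[45,0,0,0,0,0,-7],[45,0,0,0,0,0,-14],[45,0,0,0,0,0,-21],[45,0,0,0,0,0,-28],[45,0,0,0,0,0,-35]]]'
python3 -m creep '[[[45,0,0,0,0,0,-6],[45,0,0,0,0,0,-6],[45,0,0,0,0,0,-6]]]'
python3 -m creep '[[[45,0,0,0,0,-6,0],[45,0,0,0,0,-12,0],[45,0,0,0,0,-12,0],[45,0,0,0,0,-12,0]]]'
python3 - <<'E'
from h import *
s=sense();print(s["t"],s["eef_pos"].round(1),Rn.from_rotvec(s["orientation"]).as_matrix().round(3).tolist(),np.round(s["joint_pos"],2))
R=Rn.from_rotvec(s["orientation"]).as_matrix(); print("to (492,-38,12) in tool axes",R.T@(np.array([492,-38,12])-s["eef_pos"]))
E
```

```text
t: 1.5
eef_pos: [432.7, 115.3, 223.1]
orientation: [0.609, 3.08, -0.002]
wrist_force: [0.5, -0.1, 1.0]
opening: 0.454
finger_force: 0.0
t: 1.92
eef_pos: [494.9, -45.6, 223.2]
orientation: [0.608, 3.079, -0.005]
wrist_force: [0.0, -0.5, 0.4]
opening: 0.451
finger_force: 0.0
t: 2.33
eef_pos: [493.4, -36.9, 222.6]
orientation: [0.371, -3.12, -0.0]
wrist_force: [0.5, -0.7, -0.2]
opening: 0.453
finger_force: 0.0
t: 2.58
eef_pos: [493.3, -37.0, 222.6]
orientation: [-0.521, 3.098, 0.0]
wrist_force: [-0.5, 0.5, -0.6]
opening: 0.45
finger_force: 0.0
t: 2.92
eef_pos: [492.3, -37.6, 222.8]
orientation: [-0.486, 2.894, 0.054]
wrist_force: [-0.1, 0.2, -0.9]
opening: 0.456
finger_force: 0.0
2.9167 [492.3 -37.6 222.8] [[-0.924, -0.327, 0.196], [-0.319, 0.945, 0.07], [-0.208, 0.002, -0.978]] [-0.56 -0.22  0.57  2.    0.05  1.13  1.9 ]
to (492,-38,12) in tool axes [ 44.35350274  -0.75370005 206.11514038]
```

```bash
python3 -m creep '[[[45,0.0085,0,0.04,0,0,0],[45,0.017,0,0.08,0,0,0],[45,0.0256,0,0.12,0,0,0],[45,0.034,0,0.16,0,0,0],[45,0.034,0,0.16,0,0,0]]]'
python3 -m creep '[[[45,0.005,0,0.022,0,0,0],[45,0.0102,0,0.0455,0,0,0],[45,0.0102,0,0.0455,0,0,0]]]'
python3 - <<'E'
from h import *
s=sense();R=Rn.from_rotvec(s["orientation"]).as_matrix();print(s["t"],s["eef_pos"].round(1),R[:,2].round(3),np.round(s["joint_pos"],2))
print("to (633,11,12) tool axes",R.T@(np.array([633,11,12])-s["eef_pos"]))
E
```

```text
t: 3.33
eef_pos: [487.8, -37.4, 51.5]
orientation: [-0.492, 2.909, 0.05]
wrist_force: [-1.3, 1.1, -0.7]
opening: 0.453
finger_force: 0.0
t: 3.58
eef_pos: [491.6, -37.2, 10.3]
orientation: [-0.492, 2.9, 0.051]
wrist_force: [-1.0, 0.5, -0.8]
opening: 0.446
finger_force: 0.0
3.5833 [491.6 -37.2  10.3] [ 0.19   0.067 -0.979] [-0.55  0.1   0.66  2.23 -0.24  0.66  2.19]
to (633,11,12) tool axes [-146.6489075    -1.10733536   28.52646651]
```

```bash
python3 -m creep '[[[45,-0.008,0,0.0015,0,0,0],[45,-0.016,0,0.003,0,0,0],[45,-0.024,0,0.0046,0,0,0],[45,-0.032,0,0.006,0,0,0],[45,-0.039,0,0.0075,0,0,0]]]'
python3 -m creep '[[[45,-0.008,0,0.0015,0,0,0],[45,-0.016,0,0.003,0,0,0],[45,-0.024,0,0.0046,0,0,0],[45,-0.032,0,0.006,0,0,0],[45,-0.039,0,0.0075,0,0,0]]]'
python3 - <<'E'
from h import *
im=[cv2.resize(camera(n)["color"],None,fx=.78,fy=.78,interpolation=cv2.INTER_AREA) for n in("top","side")]
cv2.imwrite("pics/push1.png",np.hstack(im))
E
```

```text
t: 4.0
eef_pos: [531.6, -24.1, 14.3]
orientation: [-0.491, 2.893, 0.052]
wrist_force: [-4.7, -2.3, 4.3]
opening: 0.453
finger_force: 2.9
t: 4.42
eef_pos: [568.4, -11.2, 14.1]
orientation: [-0.491, 2.894, 0.052]
wrist_force: [-2.6, -1.1, 2.0]
opening: 0.452
finger_force: 2.3
```

View pics/push1.png

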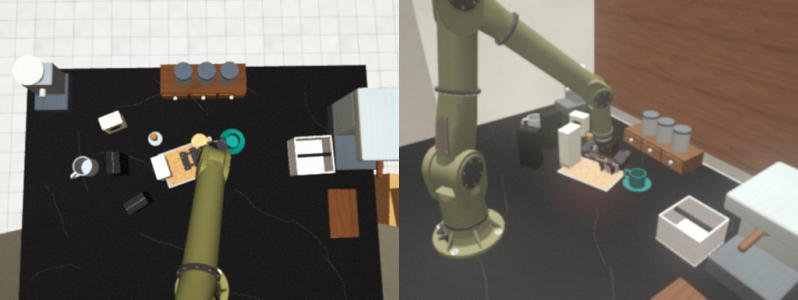

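The push is working: the jar lid at (200,141) is ahead of the fingertips and upright, with light force. I carry on for another 70 mm.

```bash
python3 -m creep '[[[45,-0.008,0,0.0016,0,0,0],[45,-0.016,0,0.0032,0,0,0],[45,-0.024,0,0.0048,0,0,0],[45,-0.032,0,0.0064,0,0,0],[45,-0.039,0,0.0078,0,0,0]]]'
python3 -m creep '[[[45,-0.008,0,0.0016,0,0,0],[45,-0.016,0,0.0032,0,0,0],[45,-0.022,0,0.0044,0,0,0],[45,-0.028,0,0.0056,0,0,0],[45,-0.032,0,0.0064,0,0,0]]]'
python3 -m creep '[[[45,0.02,0,-0.004,0,0,0],[45,0.05,0,-0.03,0,0,0],[45,0.07,0,-0.07,0,0,0],[45,0.075,0,-0.11,0,0,0],[45,0.075,0,-0.15,0,0,0]]]'
python3 -m creep '[[[45,-0.005,0,-0.04,0,0,0],[45,-0.013,0,-0.065,0,0,0],[45,-0.013,0,-0.065,0,6,0],[45,-0.013,0,-0.065,0,12,0],[45,-0.013,0,-0.065,0,12,0]]]'
python3 - <<'E'
from h import *
s=sense();R=Rn.from_rotvec(s["orientation"]).as_matrix();print(s["t"],s["eef_pos"].round(1),R.round(3).tolist(),np.round(s["joint_pos"],2))
E
```

```text
t: 4.93
eef_pos: [606.3, 2.3, 14.2]
orientation: [-0.491, 2.893, 0.052]
wrist_force: [-0.2, -0.5, -2.3]
opening: 0.448
finger_force: 0.9
t: 5.35
eef_pos: [637.0, 12.7, 14.8]
orientation: [-0.491, 2.893, 0.051]
wrist_force: [-0.5, 0.5, -1.9]
opening: 0.446
finger_force: 0.8
t: 5.77
eef_pos: [535.3, -23.4, 146.4]
orientation: [-0.487, 2.896, 0.052]
wrist_force: [1.0, 1.8, 0.4]
opening: 0.449
finger_force: 0.0
t: 6.18
eef_pos: [540.1, -19.2, 211.8]
orientation: [0.532, -3.094, 0.005]
wrist_force: [0.1, 2.3, -1.3]
opening: 0.451
finger_force: 0.0
6.1833 [540.1 -19.2 211.8] [[-0.943, -0.334, -0.002], [-0.334, 0.943, -0.004], [0.003, -0.003, -1.0]] [-0.66  0.1   0.69  1.76 -0.06  1.31  1.96]
```

```bash
python3 -m creep '[[[45,0,0,0,0,0,7],[45,0,0,0,0,0,14],[45,0,0,0,0,0,21],[45,0,0,0,0,0,28],[45,0,0,0,0,0,35]]]'
python3 -m creep '[[[45,0,0,0,0,0,7],[45,0,0,0,0,0,14],[45,0,0,0,0,0,21],[45,0,0,0,0,0,28],[45,0,0,0,0,0,35]]]'
python3 -m creep '[[[45,0,0,0,0,0,7],[45,0,0,0,0,0,14],[45,0,0,0,0,0,21],[45,0,0,0,0,0,22],[45,0,0,0,0,0,22]]]'
python3 - <<'E'
from h import *
s=sense();R=Rn.from_rotvec(s["orientation"]).as_matrix();print(s["t"],s["eef_pos"].round(1),R.round(3).tolist(),np.round(s["joint_pos"],2))
print("to standoff",R.T@(np.array([471.5,228.5,212])-s["eef_pos"]))
T=camera("top");hsv=cv2.cvtColor(T["color"],cv2.COLOR_BGR2HSV)
for z in(170,0): print("black tops",z,ray(T,(173,259),z).round(),ray(T,(147,200),z).round(),ray(T,(147,208),z).round())
im=[cv2.resize(camera(n)["color"],(400,300),interpolation=cv2.INTER_AREA) for n in("top","side")]
cv2.imwrite("pics/jar2.png",cv2.resize(np.vstack([im[0][100:250],im[1][80:230]]),None,fx=2,fy=2))
E
```

```text
t: 6.6
eef_pos: [537.1, -22.6, 212.5]
orientation: [0.441, 3.108, 0.002]
wrist_force: [1.1, 0.1, -0.3]
opening: 0.448
finger_force: 0.0
t: 7.02
eef_pos: [537.0, -22.6, 212.5]
orientation: [1.355, 2.832, 0.003]
wrist_force: [0.0, 1.2, 0.3]
opening: 0.447
finger_force: 0.0
t: 7.43
eef_pos: [536.9, -22.5, 212.5]
orientation: [1.861, 2.53, 0.002]
wrist_force: [0.7, -0.3, -0.6]
opening: 0.445
finger_force: 0.0
7.4333 [536.9 -22.5 212.5] [[-0.298, 0.955, 0.002], [0.955, 0.298, 0.001], [0.0, 0.002, -1.0]] [-0.74  0.09  0.79  1.77 -0.07  1.3   0.36]
to standoff [259.06476697  12.40884186   0.56004724]
black tops 170 [366. 242. 170.] [538. 318. 170.] [514. 318. 170.]
black tops 0 [359. 273.   0.] [555. 360.   0.] [529. 360.   0.]
```

View pics/jar2.png

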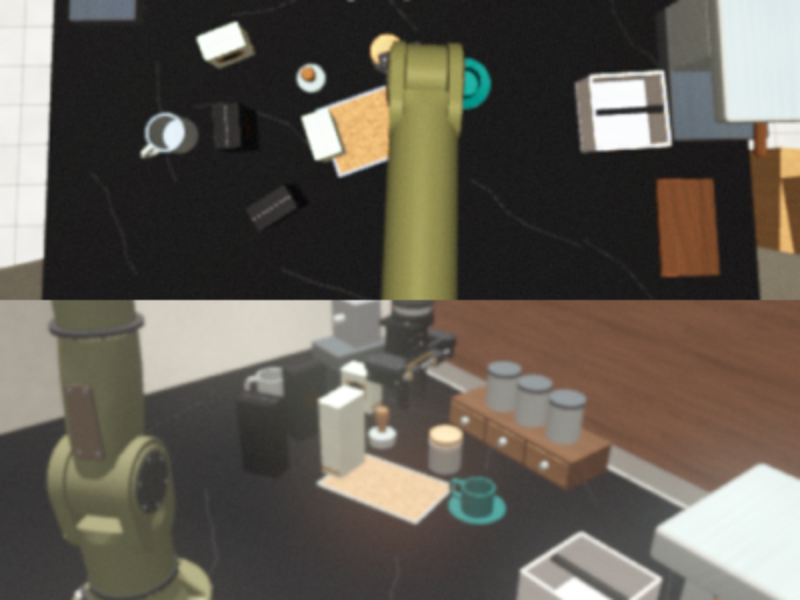

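The jar is upright at (445,450) in the lower side view, clearly beyond the cork's far edge; nothing else has moved. Next I go over to the back of the carton.

```bash
python3 -m creep '[[[45,0.035,0.002,0,0,0,0],[45,0.07,0.004,0,0,0,0],[45,0.105,0.006,0,0,0,0],[45,0.14,0.008,0,0,0,0],[45,0.14,0.008,0,0,0,0]]]'
python3 -m creep '[[[45,0.035,0.001,0,0,0,0],[45,0.07,0.002,0,0,0,0],[45,0.105,0.003,0,0,0,0],[45,0.12,0.004,0,0,0,0],[45,0.12,0.004,0,0,0,0]]]'
python3 - <<'E'
from h import *
s=sense();R=Rn.from_rotvec(s["orientation"]).as_matrix();print(s["t"],s["eef_pos"].round(1),R.round(3).tolist(),np.round(s["joint_pos"],2))
print("to standoff",R.T@(np.array([471.5,228.5,150])-s["eef_pos"]))
C=np.array([525.2,39.2]);ux=np.array([.3275,-.9448]);uy=np.array([.9448,.3275])
for n,zr in(("top",(72,95)),("side",(72,95))):
    c=camera(n);h=cv2.cvtColor(c["color"],cv2.COLOR_BGR2HSV)
    pj=proj(c,[*(C+62*ux+132*uy),80]); print(n,"expect",pj.round(1))
    m=cv2.inRange(h,(8,50,120),(28,255,255)); n_,l,st,ce=cv2.connectedComponentsWithStats(m)
    for k in range(1,n_):
        if st[k,4]>30 and np.linalg.norm(ce[k]-pj)<30:
            p=ray(c,ce[k],80 if n=="top" else 78)[:2]-C; print(st[k],ce[k].round(1),"panel",p@ux,p@uy)
E
```

```text
t: 8.0
eef_pos: [500.6, 122.4, 211.9]
orientation: [-1.845, -2.538, -0.004]
wrist_force: [-0.5, 0.5, 0.3]
opening: 0.45
finger_force: 0.0
t: 8.42
eef_pos: [469.4, 234.1, 211.9]
orientation: [-1.852, -2.537, -0.001]
wrist_force: [-0.1, -1.5, -0.5]
opening: 0.451
finger_force: 0.0
8.4167 [469.4 234.1 211.9] [[-0.305, 0.952, -0.0], [0.952, 0.305, 0.001], [0.001, -0.0, -1.0]] [-1.04  0.05  0.55  1.79 -0.03  1.3  -0.17]
to standoff [-6.02811815  0.30224175 61.90367164]
top expect [247.1 159.9]
[237 150  22  22 387] [247.4 160.3] panel 62.2923917431237 130.60709503678677
side expect [284.7 187.9]
```

The jar measures (62,131) in the panel frame, so it clears the border by 22 mm. Now I lower to z ≈ 155 and push the carton near its top.

```bash
python3 -m creep '[[[45,0,0,0.03,0,0,0],[45,0,0,0.057,0,0,0],[45,-0.01,0,0.057,0,0,0],[45,-0.025,0,0.057,0,0,0],[45,-0.04,0,0.057,0,0,0]]]'
python3 -m creep '[[[45,-0.006,0,0,0,0,0],[45,-0.012,0,0,0,0,0],[45,-0.018,0,0,0,0,0],[45,-0.024,0,0,0,0,0],[45,-0.03,0,0,0,0,0]]]'
python3 - <<'E'
from h import *
im=[cv2.resize(camera(n)["color"],(400,300),interpolation=cv2.INTER_AREA) for n in("top","side")]
cv2.imwrite("pics/tip1.png",cv2.resize(np.hstack([im[0][100:250,80:260],im[1][80:230,80:260]]),None,fx=2,fy=2))
E
```

```text
t: 8.93
eef_pos: [483.9, 188.4, 155.9]
orientation: [1.865, 2.527, -0.001]
wrist_force: [0.5, 0.0, 0.3]
opening: 0.451
finger_force: 0.0
t: 9.35
eef_pos: [492.0, 162.4, 155.5]
orientation: [1.863, 2.53, 0.001]
wrist_force: [-0.1, 0.1, 0.1]
opening: 0.454
finger_force: 0.1
```

View pics/tip1.png

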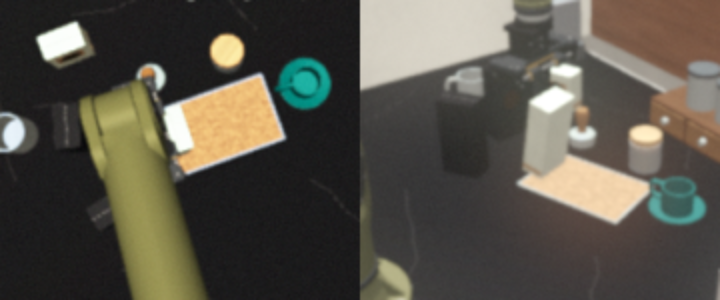

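The carton (548,130) is leaning forward and its foot is not sliding. I continue until it goes over, then hold back.

```bash
python3 -m creep '[[[45,-0.006,0,0,0,0,0],[45,-0.012,0,0,0,0,0],[45,-0.018,0,0,0,0,0],[45,-0.024,0,0,0,0,0],[45,-0.03,0,0,0,0,0]]]'
python3 -m creep '[[[45,-0.004,0,0,0,0,0],[45,-0.004,0,0,0,0,0],[45,-0.004,0,0,0,0,0],[45,-0.004,0,0,0,0,0],[45,-0.004,0,0,0,0,0]]]'
python3 - <<'E'
from h import *
im=[cv2.resize(camera(n)["color"],(400,300),interpolation=cv2.INTER_AREA) for n in("top","side")]
cv2.imwrite("pics/tip2.png",cv2.resize(np.hstack([im[0][100:250,80:260],im[1][80:230,80:260]]),None,fx=2,fy=2))
E
```

```text
t: 9.87
eef_pos: [500.9, 133.2, 155.2]
orientation: [1.864, 2.529, -0.0]
wrist_force: [0.7, -0.1, -0.7]
opening: 0.449
finger_force: 0.0
t: 10.28
eef_pos: [501.8, 130.6, 155.2]
orientation: [-1.862, -2.53, -0.0]
wrist_force: [1.2, 0.4, 0.4]
opening: 0.448
finger_force: 0.0
```

View pics/tip2.png

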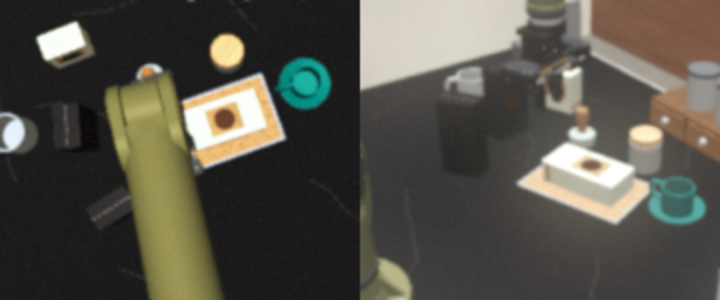

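The carton lies label-up on the panel: emblem at (225,118) in the top view, with a cork margin visible on the far, near and +x sides. I back off and measure all the edges.

```bash
python3 -m creep '[[[45,0,0,-0.035,0,0,0],[45,0,0,-0.07,0,0,0],[45,0.03,0,-0.07,0,0,0],[45,0.07,0,-0.07,0,0,0],[45,0.1,0,-0.07,0,0,0]]]'
python3 -m creep '[[[45,0.04,0,0,0,0,0],[45,0.08,0,0,0,0,0],[45,0.12,0,0,0,0,0],[45,0.15,0,0,0,0,0],[45,0.15,0,0,0,0,0]]]'
python3 - <<'E'
from h import *
C=np.array([525.2,39.2]);ux=np.array([.3275,-.9448]);uy=np.array([.9448,.3275])
c=camera("top");im=c["color"];h=cv2.cvtColor(im,cv2.COLOR_BGR2HSV)
m=cv2.inRange(h,(0,0,150),(180,60,255)); m=cv2.morphologyEx(m,cv2.MORPH_OPEN,np.ones((5,5),np.uint8))
pc=proj(c,[*C,50]); n,l,st,ce=cv2.connectedComponentsWithStats(m)
k=min((k for k in range(1,n) if st[k,4]>200),key=lambda k:np.linalg.norm(ce[k]-pc)); print(st[k],ce[k])
r=cv2.minAreaRect(cv2.findContours((l==k).astype(np.uint8),0,2)[0][0])
for b in cv2.boxPoints(r): p=ray(c,b,50)[:2]-C; print("corner panel",round(p@ux),round(p@uy))
im=[cv2.resize(im[130:260,100:330],None,fx=3.4,fy=3.4,interpolation=cv2.INTER_CUBIC)]
cv2.imwrite("pics/end.png",im[0]); cv2.imwrite("pics/raw_side_end.png",camera("side")["color"])
E
```

```text
t: 10.8
eef_pos: [471.7, 228.4, 226.2]
orientation: [-1.862, -2.529, -0.005]
wrist_force: [0.3, 1.7, -0.6]
opening: 0.451
finger_force: 0.0
t: 11.22
eef_pos: [422.9, 377.1, 224.4]
orientation: [-1.847, -2.538, -0.001]
wrist_force: [-0.9, 0.8, -0.4]
opening: 0.451
finger_force: 0.0
[215 185  57  40 995] [242.36884422 206.14974874]
corner panel -83 50
corner panel 89 45
corner panel 86 -42
corner panel -85 -37
```

View pics/end.png

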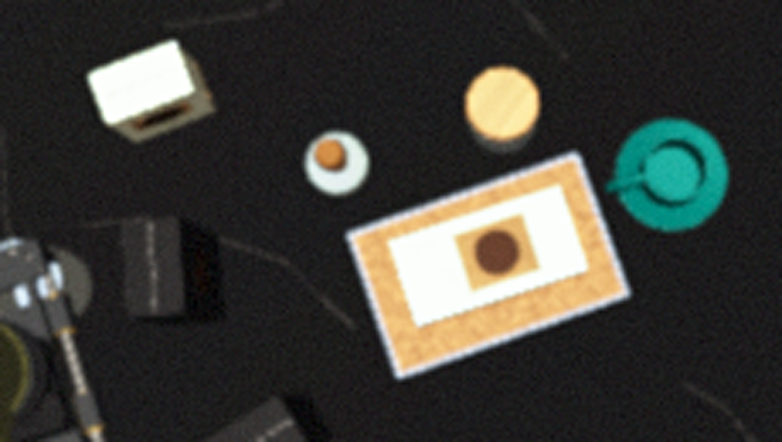

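The picture shows the carton flat and label up at (490,253), inside the border on all sides with at least 25 mm to spare. The jar at (502,105) stands off the panel, and the tamper (337,163) and saucer (670,173) are where they were. The gripper is clear, so I hand in.

```bash
python3 -c "
from rig import finish_job
print(finish_job())"
```

```text
the job is handed in; nothing more can be done
None
```

The job is handed in at about 11 s of the 48 s allowed: the jar stands upright about 22 mm clear of the panel, and the tall carton lies label-up at least 25 mm inside the steel border, with no bystander seen to move.

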